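# Air reading with the sprung sensor wand in a mushroom incubation room

## Task

Take an air reading at the sampling console: press the green, then the yellow, then the blue key fully down, one at a time, letting each come up again. Then pull the sprung sensor wand out by its orange grip until the pointer on the grip stands level with the middle of the red clip on the ruler, and hold it there: the program finishes while still gripping the wand and holding it at the clip. Leave the two bottles and the spatula where they are.

Things in the scene. Friction and masses are not known exactly. Their poses are not given: they have to be found in the camera images.
- console: fixed grey console, z up; place and yaw vary. Origin on the table below the sleeve's mouth end. In its frame the box spans x -85 to 60, y 5 to 260 mm, 45 mm high, with a flat display at y 175 to 250. The wand slides out along its -y. Beside the wand's path a white ruler beam, 20 mm wide, 45 mm high, black ticks, centred at x = 72 mm, runs from y = 10 to -265 mm
- sleeve_mouth (a point): centre of the steel-ringed open mouth (27 mm across) of the black sleeve that lies along the console's y over the box, 24 mm across, axis 75 mm above the table, at x = 35, y = 0 mm in the console's frame; the wand comes out of it
- key_green (a joint): how far the green key is pressed, m: 0 up, 0.006 fully down. A spring pushes it back up; about 1.4 N starts it, 4.5 N holds it fully down. It counts as pressed from 0.0045 and as up again below 0.002
- key_green_top (a point): centre of the top of the round green key, 28 mm across, in a black housing 44 mm across, 12 mm high on the console. The top is 63 mm above the table, 6 mm above its housing. The three keys stand in a row along the console's y, at y = 45, 95 and 145 mm, x = -45 mm; which colour is in which place varies
- key_yellow (a joint): how far the yellow key is pressed, m: 0 up, 0.006 fully down. A spring pushes it back up; about 1.4 N starts it, 4.5 N holds it fully down. It counts as pressed from 0.0045 and as up again below 0.002
- key_yellow_top (a point): centre of the top of the round yellow key, 28 mm across, in a black housing 44 mm across, 12 mm high on the console. The top is 63 mm above the table, 6 mm above its housing. The three keys stand in a row along the console's y, at y = 45, 95 and 145 mm, x = -45 mm; which colour is in which place varies
- key_blue (a joint): how far the blue key is pressed, m: 0 up, 0.006 fully down. A spring pushes it back up; about 1.4 N starts it, 4.5 N holds it fully down. It counts as pressed from 0.0045 and as up again below 0.002
- key_blue_top (a point): centre of the top of the round blue key, 28 mm across, in a black housing 44 mm across, 12 mm high on the console. The top is 63 mm above the table, 6 mm above its housing. The three keys stand in a row along the console's y, at y = 45, 95 and 145 mm, x = -45 mm; which colour is in which place varies
- wand (a joint): how far the sensor wand is pulled out of its sleeve, m: 0 fully in (as it starts), at most 0.18; grows as the wand moves along the console's -y. An inner spring pulls it back in with about 4 N at 0 rising by 0.4 N per 10 mm (about 10 N at 0.15); let go, it runs back in
- grip: orange upright paddle at the end of the 12 mm steel wand: 16 mm thick (x, across the wand), 24 mm along it (y), 62 mm high, from 15 mm below to 47 mm above its origin, which is on the wand's axis, 75 mm above the table, at first 60 mm out of the sleeve. Axes as the console's. Its upper 35 mm are free all round, to pinch from above. White sensor head, 18 mm across, reaches 44 mm out along -y
- grip_top (a point): centre of the top face of the orange grip paddle, 47 mm above the wand's axis, 122 mm above the table
- pointer (a point): tip of the orange pointer, a 4 mm wide tongue that sticks out of the grip's foot towards the console's +x, over the ruler (it passes 8 mm above the clip); 34 mm from the wand's axis along x, 62 mm above the table, at the middle of the grip along the wand
- clip: fixed red clip on the ruler, the length mark: 14 mm wide along the ruler (y), 24 mm across (x), 6 mm high; origin at its underside's centre, 45 mm above the table, axes as the console's. It differs from run to run: 75 to 150 mm along the console's -y from where the pointer starts. The wand is at the mark when pointer and clip have the same y in the console's frame
- bottle_a: rigid brown-filled cultivation bottle with white cap, 76 mm across, 130 mm high, about 450 g, standing on the table; origin at the centre of its underside, z up. A bystander: leave it alone; it stands past the end of the ruler
- bottle_b: rigid brown-filled cultivation bottle with white cap, 76 mm across, 130 mm high, about 450 g, standing on the table; origin at the centre of its underside, z up. A bystander: leave it alone; it stands beyond the display end of the console
- spatula: blue-handled steel spatula, 200 mm long, lying flat on the table beyond the console; origin at its middle on the underside, handle to its -x. A bystander: leave it alone

How it is judged (in metres and radians):
On the way, in this order (a step that is already met when the one before it is completed fails the run):
1. the green key is pressed fully down, the others up (value of joint key_green above 0.0045 m and value of joint each of key_yellow, key_blue below 0.002 m), for 0.1 s.
2. the yellow key is pressed fully down, the others up (value of joint key_yellow above 0.0045 m and value of joint each of key_green, key_blue below 0.002 m), for 0.1 s.
3. the blue key is pressed fully down, the others up (value of joint key_blue above 0.0045 m and value of joint each of key_green, key_yellow below 0.002 m), for 0.1 s.
4. the keys are up and the wand is pulled out, in the fingers, with its pointer at the red clip (value of joint each of key_green, key_yellow, key_blue below 0.002 m and y of pointer in the frame of clip between -0.007 and 0.007 m and contact force between the fingers and grip above 1 N), for 0.5 s.
At the end, for the whole second after the job is handed in: The fingers hold the wand still (over 1 N on the grip, under 10 mm/s), its pointer within 7 mm (half the clip's width) of the red clip's middle along the ruler; all keys are up; nothing else carries the grip; bottles and spatula are within 20 mm of their places, not tipped (all of step 4 and velocity of joint wand between -0.01 and 0.01 m/s and contact force between grip and bottle_a below 0.3 N and contact force between grip and bottle_b below 0.3 N and contact force between grip and spatula below 0.3 N and distance of each of bottle_a, bottle_b, spatula from where it was at the start of the episode below 0.02 m and angle between each of bottle_a, bottle_b, spatula's own z axis and vertical below 0.15 rad); the arm keeps its last pose, push and grip.
It fails at once if two keys are pressed at once (value of joint each of key_green, key_yellow above 0.003 m or value of joint each of key_green, key_blue above 0.003 m or value of joint each of key_yellow, key_blue above 0.003 m).
It fails at once if a bottle or the spatula is moved by more than 20 mm or tipped (distance of any of bottle_a, bottle_b, spatula from where it was at the start of the episode above 0.02 m or angle between any of bottle_a, bottle_b, spatula's own z axis and vertical above 0.25 rad).
It also fails if it takes over 45 s, if anything falls off the work surface, if the arm or the gripper's body presses on something with over 40 N, if the wrist force passes 120 N, or if a joint passes its speed limit or range.

## Robot

A 6-joint arm with a two-finger parallel gripper is mounted at the origin on the work surface. World frame = base frame: x ahead of the robot, y to its left, z up, the work surface at z = 0. Lengths are in m, angles in degrees, forces in N, time in s.
With the tool pointing down it reaches from about 0.25 to 0.725 m from the base axis. Payload 9.7 kg.
Tool frame: the origin (TCP) lies on the mounting face of the last link; the fingertips stand 173 mm ahead of it and the grasp point (between the pads) lies 155 mm ahead of it; z points along the fingers, y is the line along which they close (so a half turn about z gives the same grasp; the last joint's range is limited). The gripper opens to 85 mm and grips with 20 to 120 N. Pads are 22 mm wide; open, the fingers measure 114 mm over their backs; the gripper's body (76 mm by 85 mm) begins 54 mm behind the grasp point. The pads swing forward as they close: fully open they stand 13 mm farther back than shut.
Start: joints at [0, 4.979, 10.078, 95.1, 0, 90], TCP at [0.55, 0, 0.405] pointing down, gripper open.
Joint ranges: [-179.16, 179.16], [-48.56, 103.87], [-65.8, 70.77], [-126.05, 130.52], [-82.76, 87.17], [-180, 180]. Speed limits (degrees/s): [127.2, 127.2, 147.25, 180, 180, 180].

## Interface

Orientations are given as [roll, pitch, yaw] about the fixed x, y, z axes, in that order (R = Rz(yaw) Ry(pitch) Rx(roll)).
In Python, from workcell import bot, camera, camera_model, outline_of, pinpoint gives the robot as it stands.
- The arm moves only by the tool move_arm, never from a script. Its arguments are lists of equal length, an entry for each row: "jaw": the closure, from 0 (fully open) to 1 (shut); "delta_pos": the shift along the world's x, y, z in m, a list of three; "yaw": the turn about the world's z in rad. In form: {"jaw": [jaw, ...], "delta_pos": [[dx, dy, dz], ...], "yaw": [yaw, ...]}. A call has 1 to 10 rows; each row shifts and turns the commanded pose from where the row before left it; what a row does not reach is not made up. A row lasts 1/12 s, in which the tool goes at most 41.7 mm and 7.16 degrees, less where a joint would pass 70% of its speed; a pose out of reach is approached as far as the arm can. A call with a gripper value outside its range is refused whole. The fingers move at their own pace and stop on an object; "force" is the grip in N (left out, the last holds). Time passes only in rows, so rows that do not move let the fingers close. It gives the time, the measured TCP pose, the force, the opening and the grip force at its end, in the units of the state.
- bot.get_obs(): the state, without advancing time (a new reading comes with each control period).
- camera(name): name is "scene" or "side" or "wrist"; returns the picture (400x640x3 uint8, red, green, blue); there is no depth.
- camera_model(name): a dict with "fx", "fy", "cx", "cy" (pixels), "R" (3x3) and "t" (3): a world point X has camera coordinates R X + t. Camera axes: x right, y down, z forward; pixel columns grow to the right and rows downward; lengths in m; the calibration is good to about 2 mm. A picture is of the moment at which its call begins: read the wrist's pose just before it. camera_model takes no time and is no camera call; for the wrist camera it gives the pose at the moment of the call.
- bot.job_done(): hands the job in; it is judged then, once.
Trained networks look in the newest picture that a camera, given by its name, has taken for a name from the list of things; names that differ only in an ending like _2 or _b are one class to them, and where a whole thing is asked for, a point or a joint stands for the part that bears it (a point fixed in the world has none). Each returns a list of dicts, best first, with "confidence" (0 to 1); they miss things now and then, are a little off and sometimes report something else, mostly with a low value. They report only what shows in the picture. A call takes as long as a camera call.
- outline_of(camera, thing): "mask" (400x640 bool, what is visible of it) and "xy" ([column, row] in pixels, amid what is visible of it).
- pinpoint(camera, thing): "xy" ([column, row] in pixels: a listed point, or the origin of a listed thing).
The state is a dict: "time": time; "q": joint angles; "qd": joint speeds; "joint_efforts": joint torques, N m; "ee_pos": TCP position; "tcp_rot": TCP orientation; "wrist_force": force on the tool from outside, world axes, zero at the start; "torque": the same for the moment, N m; "opening": finger opening in m; "grasp_force": force on a finger pad.
Only numpy, scipy, OpenCV 4.12 (cv2) and the standard library are available. Lean on these libraries where they do the work, as an engineer would, in place of code of your own. Each camera call takes 0.05 s, during which the arm holds its last target. There are 200 camera calls.

## Working session

There is one attempt and no reset: what is moved stays moved. The work goes in short steps, Python scripts to look and compute and a tool call to move; the robot and the scene stay as the last step left them, time stands still between calls to the robot, and variables do not carry over. Pictures are saved under pics/ and viewed, at most 10 in all, crops included, and the job is handed in when it is done.

Besides the shell and the picture viewer there is one more tool, called after "Request:" as a command line: name --pt "numbers of a row" for each row, then --argument value for the rest. move_arm: Moves the arm, as the interface text tells. Its arguments: {"type":"object","properties":{"jaw":{"type":"array"},"delta_pos":{"type":"array"},"yaw":{"type":"array"},"force":{"type":"number"}},"required":["jaw","delta_pos","yaw"]}

```bash
mkdir -p pics
cat > h.py <<'E'
import numpy as np, cv2
from workcell import bot, camera, camera_model, outline_of, pinpoint
def ray(cam,xy,z):
    m=camera_model(cam);R=np.array(m["R"]);t=np.array(m["t"])
    d=R.T@np.array([(xy[0]-m["cx"])/m["fx"],(xy[1]-m["cy"])/m["fy"],1]);c=-R.T@t
    return (c+d*(z-c[2])/d[2])
Z=dict(key_green_top=.063,key_yellow_top=.063,key_blue_top=.063,sleeve_mouth=.075,grip_top=.122,pointer=.062,clip=.045,bottle_a=0,spatula=0)
E
python3 - <<'E'
from h import *
for c in ("scene","side"):
    im=camera(c);cv2.imwrite(f"pics/{c}0.png",im[:,:,::-1])
    for n,z in Z.items():
        for r in pinpoint(c,n)[:2]: print(c,n,round(r["confidence"],2),np.round(r["xy"]),np.round(ray(c,r["xy"],z),4))
print(bot.get_obs()["tcp_rot"],bot.get_obs()["time"])
E
```

```text
scene key_green_top 0.58 [282. 192.] [0.5365 0.0573 0.063 ]
scene key_green_top 0.51 [279. 163.] [0.4751 0.1298 0.063 ]
scene key_blue_top 0.44 [306. 143.] [0.496  0.2258 0.063 ]
scene key_blue_top 0.42 [282. 165.] [0.4851 0.1284 0.063 ]
scene sleeve_mouth 0.67 [284. 192.] [0.5471 0.0558 0.075 ]
scene grip_top 0.73 [268. 195.] [0.5436 0.0032 0.122 ]
scene pointer 0.74 [277. 214.] [0.5628 0.0014 0.062 ]
scene clip 0.55 [252. 241.] [ 0.5528 -0.083   0.045 ]
scene bottle_a 0.86 [376. 153.] [0.6484 0.3526 0.    ]
scene bottle_a 0.83 [179. 308.] [ 0.5041 -0.2871  0.    ]
scene spatula 0.75 [349. 240.] [0.7293 0.0666 0.    ]
side key_green_top 0.58 [355. 256.] [0.48   0.1152 0.063 ]
side key_yellow_top 0.65 [335. 263.] [0.4939 0.1616 0.063 ]
side key_blue_top 0.69 [309. 273.] [0.5107 0.2182 0.063 ]
side sleeve_mouth 0.57 [350. 223.] [0.5507 0.0612 0.075 ]
side sleeve_mouth 0.32 [333. 268.] [0.4811 0.1785 0.075 ]
side grip_top 0.91 [375. 199.] [ 0.5365 -0.0023  0.122 ]
side pointer 0.97 [365. 210.] [ 0.5676 -0.008   0.062 ]
side pointer 0.49 [356. 255.] [0.481  0.1112 0.062 ]
side clip 0.52 [389. 201.] [ 0.5642 -0.0925  0.045 ]
side bottle_a 0.71 [312. 274.] [0.5419 0.1865 0.    ]
side bottle_a 0.67 [454. 193.] [ 0.4973 -0.2969  0.    ]
side spatula 0.57 [302. 204.] [0.7415 0.0533 0.    ]
[1.79998335e+02 7.98675602e-04 9.00008264e+01] 1.0
```

View pics/scene0.png

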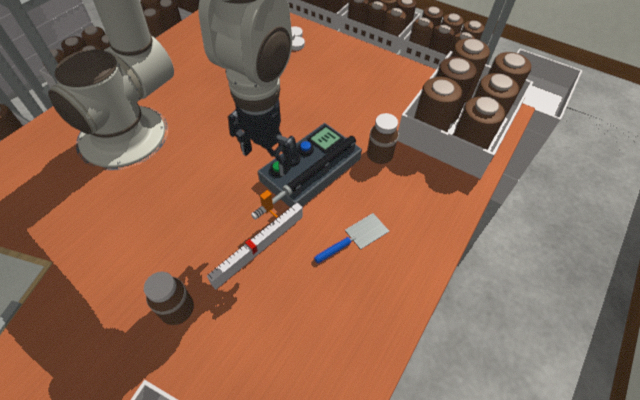

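View pics/side0.png

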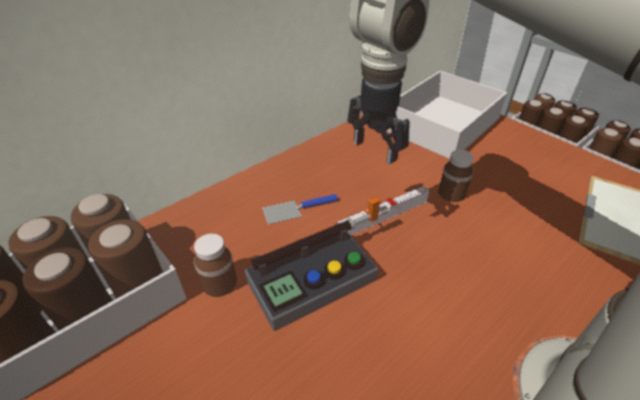

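The scene view shows the green key at (277,168), blue at (306,146), grip at (266,202) and clip at (251,245). The side view shows the blue, yellow and green keys at (314,277), (334,268) and (354,258), with the grip at (375,208). Next I'll check the wrist view and fit the console pose.

```bash
cat > fit.py <<'E'
from h import *
from scipy.optimize import least_squares
P=dict(key_green_top=(-.045,.045,.063),key_yellow_top=(-.045,.095,.063),key_blue_top=(-.045,.145,.063),sleeve_mouth=(.035,0,.075),grip_top=(.035,-.06,.122),pointer=(.069,-.06,.062),clip=(.072,None,.045))
def proj(m,X):
    c=np.array(m["R"])@X+np.array(m["t"]);return np.array([m["fx"]*c[0]/c[2]+m["cx"],m["fy"]*c[1]/c[2]+m["cy"]])
def collect(cams,names=P):
    D=[]
    for c in cams:
        m=camera_model(c);im=camera(c);cv2.imwrite(f"pics/{c}_{len(__import__('os').listdir('pics'))}.png",im[:,:,::-1])
        for n in names:
            for r in pinpoint(c,n)[:2]:
                if r["confidence"]>.3: D.append((c,m,n,np.array(r["xy"]),r["confidence"]))
    return D
def W(p,n):
    a=P[n];y=p[3] if a[1] is None else a[1];c,s=np.cos(p[2]),np.sin(p[2])
    return np.array([p[0]+c*a[0]-s*y,p[1]+s*a[0]+c*y,a[2]])
def fit(D,p0):
    def f(p): return np.concatenate([(proj(m,W(p,n))-xy)*m_w(m,p,n) for _,m,n,xy,_ in D])
    def m_w(m,p,n): return (np.array(m["R"])@W(p,n)+np.array(m["t"]))[2]/m["fx"]*1000  # residual mm
    r=least_squares(f,p0,loss="cauchy",f_scale=3)
    e=r.fun.reshape(-1,2)
    for d,q in zip(D,e): print(d[0],d[2],round(d[4],2),np.round(d[3]),"res mm",np.round(q,1))
    return r.x
E
python3 - <<'E'
from fit import *
D=collect(("scene","side","wrist"))
p=fit(D,[.52,.07,-.29,-.16])
print("pose",np.round(p,4),np.degrees(p[2]))
for n in P: print(n,np.round(W(p,n),4))
E
ls pics
```

```text
scene key_green_top 0.44 [276. 161.] res mm [ 5.9 10. ]
scene key_blue_top 0.52 [310. 142.] res mm [-10.6   6.5]
scene sleeve_mouth 0.81 [282. 192.] res mm [ 8.  -3.3]
scene sleeve_mouth 0.54 [277. 219.] res mm [ 22.3 -70. ]
scene grip_top 0.57 [268. 191.] res mm [-6.9  4.1]
scene pointer 0.93 [276. 216.] res mm [2.5 1.7]
scene clip 0.52 [250. 240.] res mm [0.5 7.1]
side key_green_top 0.66 [356. 253.] res mm [-5.7 10.5]
side key_green_top 0.6 [352. 256.] res mm [2.3 4. ]
side key_yellow_top 0.64 [374. 198.] res mm [-87.1 146.2]
side key_yellow_top 0.62 [333. 267.] res mm [-0.1  0.5]
side key_blue_top 0.7 [313. 276.] res mm [-0.8  0.1]
side sleeve_mouth 0.82 [348. 223.] res mm [7.2 2.7]
side grip_top 0.78 [373. 200.] res mm [2.2 1.2]
side pointer 0.86 [364. 212.] res mm [ 1.1 -4. ]
side clip 0.43 [393. 202.] res mm [-5.4  5.6]
wrist key_green_top 0.86 [239.  40.] res mm [4.3 0.9]
wrist sleeve_mouth 0.58 [324. 115.] res mm [-1.  -0.7]
wrist grip_top 0.71 [292. 363.] res mm [  12.9 -137.5]
wrist grip_top 0.6 [291. 103.] res mm [13.4 72.1]
wrist pointer 0.78 [346. 183.] res mm [-1.3 -1.5]
wrist clip 0.75 [292. 101.] res mm [ 41.7 167.7]
wrist clip 0.7 [330. 250.] res mm [-1.2  1.2]
pose [ 0.5129  0.0687 -0.2083 -0.1456] -11.936914901924384
key_green_top [0.4782 0.122  0.063 ]
key_yellow_top [0.4886 0.1709 0.063 ]
key_blue_top [0.4989 0.2198 0.063 ]
sleeve_mouth [0.5472 0.0614 0.075 ]
grip_top [0.5348 0.0027 0.122 ]
pointer [ 0.568  -0.0043  0.062 ]
clip [ 0.5533 -0.0886  0.045 ]
scene0.png
scene_2.png
side0.png
side_3.png
wrist_4.png
```

Request:
move_arm --jaw '[1,1,1,1,1]' --pt "-0.015 0.03 0" --pt "-0.015 0.03 0" --pt "-0.015 0.03 -0.02" --pt "-0.015 0.03 -0.02" --pt "0 0 0" --yaw '[-0.1,-0.1,0,0,0]' --force 30

```text
time: 2.62
ee_pos: [0.4875, 0.1233, 0.3612]
tcp_rot: [-179.7, 0.1, 78.7]
wrist_force: [-0.6, -0.9, -0.5]
opening: 0.0254
grasp_force: 0.0
```

```bash
python3 - <<'E'
from fit import *
D=collect(("scene","side","wrist"))
p=fit(D,[.513,.069,-.21,-.15])
print("pose",np.round(p,4),np.degrees(p[2]))
for n in P: print(n,np.round(W(p,n),4))
o=bot.get_obs();print(o["ee_pos"],o["tcp_rot"],o["wrist_force"],o["opening"])
E
ls pics
```

```text
scene key_green_top 0.41 [275. 165.] res mm [6.4 2.4]
scene key_yellow_top 0.7 [175. 306.] res mm [ 305. -397.]
scene key_yellow_top 0.44 [292. 153.] res mm [0.3 5.9]
scene key_blue_top 0.42 [308. 142.] res mm [-6.8  9.2]
scene sleeve_mouth 0.58 [284. 191.] res mm [ 3.7 -1.4]
scene grip_top 0.88 [264. 194.] res mm [ 1.1 -0.2]
scene grip_top 0.56 [272. 167.] res mm [-15.  61.]
scene pointer 0.66 [266. 203.] res mm [26.1 31.6]
scene pointer 0.56 [277. 216.] res mm [-0.1  2.1]
scene clip 0.51 [249. 239.] res mm [ 2.7 10.7]
side key_green_top 0.51 [354. 256.] res mm [0.3 3.6]
side key_yellow_top 0.55 [334. 265.] res mm [0.1 3.6]
side key_blue_top 0.62 [310. 275.] res mm [6.1 2.1]
side sleeve_mouth 0.64 [301. 205.] res mm [118.   44.5]
side sleeve_mouth 0.62 [351. 224.] res mm [ 2.5 -0.2]
side grip_top 0.74 [373. 197.] res mm [4.  6.7]
side pointer 0.9 [362. 211.] res mm [ 6.2 -0.5]
side clip 0.61 [391. 202.] res mm [1.4 1.8]
wrist key_green_top 0.56 [312. 197.] res mm [ 1. -5.]
wrist key_yellow_top 0.71 [312. 136.] res mm [ 0.6 -2.2]
wrist key_yellow_top 0.5 [409. 244.] res mm [-79.6 -91.3]
wrist key_blue_top 0.9 [309.  67.] res mm [1.9 0.4]
wrist sleeve_mouth 0.64 [410. 246.] res mm [-4.4 -0.6]
wrist pointer 0.58 [432. 296.] res mm [ 0.2 -0.5]
wrist clip 0.61 [421. 354.] res mm [1.3 0.3]
pose [ 0.513   0.0668 -0.202  -0.1458] -11.572635606681349
key_green_top [0.4779 0.1199 0.063 ]
key_yellow_top [0.488  0.1689 0.063 ]
key_blue_top [0.498  0.2179 0.063 ]
sleeve_mouth [0.5473 0.0598 0.075 ]
grip_top [0.5353 0.001  0.122 ]
pointer [ 0.5686 -0.0058  0.062 ]
clip [ 0.5543 -0.0904  0.045 ]
[0.48997406 0.12001297 0.36467985] [-1.79998152e+02  3.08584740e-03  7.85434578e+01] [-0.17122906  0.45655958 -0.40401124] 0.0002442748390989748
scene0.png
scene_2.png
scene_5.png
side0.png
side_3.png
side_6.png
wrist_4.png
wrist_7.png
```

View pics/wrist_7.png

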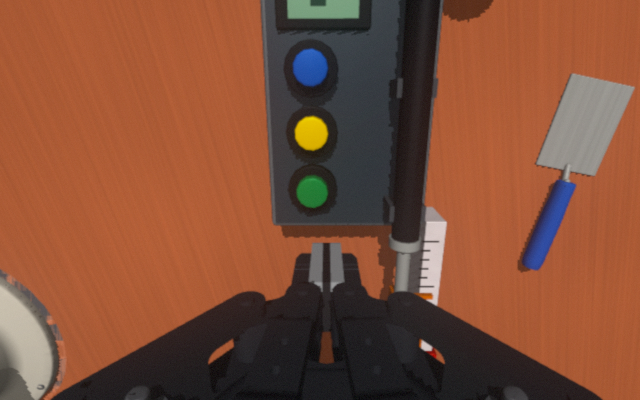

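Wrist view: blue (310,68), yellow (312,133) and green (312,191) agree with the fit. Pressing green.

Request:
move_arm --jaw '[1,1,1,1,1,1,1,1,1]' --pt "-0.012 0 -0.035" --pt "0 0 -0.04" --pt "0 0 -0.035" --pt "0 0 -0.01" --pt "0 0 -0.0145" --pt "0 0 0" --pt "0 0 0" --pt "0 0 0" --pt "0 0 0" --yaw '[0,0,0,0,0,0,0,0,0]'

```text
time: 4.57
ee_pos: [0.4781, 0.1201, 0.2341]
tcp_rot: [179.9, -0.1, 78.5]
wrist_force: [-10.9, -2.8, 22.2]
opening: 0.0002
grasp_force: 11.1
```

Run:
```python
from h import *
o=bot.get_obs();print(o["ee_pos"],o["tcp_rot"],o["wrist_force"],o["time"])
im=camera("side");cv2.imwrite("pics/press1.png",cv2.resize(im[150:330,230:450,::-1],None,fx=3,fy=3))
```

```text
[0.47807215 0.12008037 0.23409894] [ 1.79882664e+02 -6.91777455e-02  7.85472920e+01] [-10.86454947  -2.8379806   22.184816  ] 4.5667
```

View pics/press1.png

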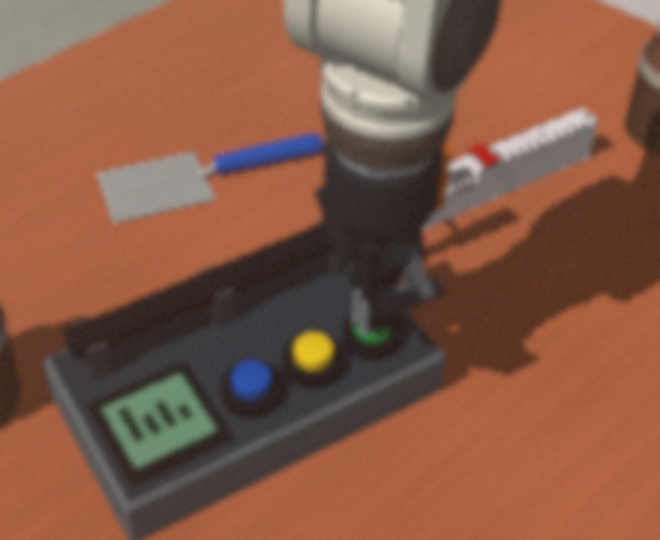

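Side view: the tool tip sits on the green key and has sunk it. The tool reads 22 N, well over the 4.5 N for fully down. Next is yellow, a bit more gently.

Request:
move_arm --jaw '[1,1,1,1,1,1,1,1,1,1]' --pt "0 0 0.025" --pt "0 0 0" --pt "0.005 0.025 0" --pt "0.005 0.024 0" --pt "0 0 0" --pt "0 0 -0.01" --pt "0 0 -0.013" --pt "0 0 0" --pt "0 0 0" --pt "0 0 0" --yaw '[0,0,0,0,0,0,0,0,0,0]'

```text
time: 5.45
ee_pos: [0.4885, 0.1688, 0.2343]
tcp_rot: [179.8, -0.2, 78.5]
wrist_force: [-0.7, 4.1, 13.4]
opening: -0.0
grasp_force: 6.6
```

Request:
move_arm --jaw '[1,1,1,1,1,1,1,1,1,1]' --pt "0 0 0.023" --pt "0 0 0" --pt "0.005 0.025 0" --pt "0.005 0.024 0" --pt "0 0 0" --pt "0 0 -0.01" --pt "0 0 -0.013" --pt "0 0 0" --pt "0 0 0" --pt "0 0 0" --yaw '[0,0,0,0,0,0,0,0,0,0]'

```text
time: 6.28
ee_pos: [0.4983, 0.2174, 0.2342]
tcp_rot: [179.8, -0.2, 78.5]
wrist_force: [-3.6, 1.3, 18.2]
opening: -0.0001
grasp_force: 9.3
```

Request:
move_arm --jaw '[1,1,1,1,1,1,0.3,0.3,0.3,0.3]' --pt "0 0 0.04" --pt "0 0 0.04" --pt "0 0 0.04" --pt "0.004 -0.037 0" --pt "0.004 -0.037 0" --pt "0.004 -0.037 0" --pt "0.004 -0.037 0" --pt "0.004 -0.037 0" --pt "0.004 -0.037 0" --pt "0.004 -0.037 0" --yaw '[0,0,0,0,0,0,0,0,0,0]'

```text
time: 7.12
ee_pos: [0.5252, -0.0438, 0.3513]
tcp_rot: [-180.0, 0.0, 78.5]
wrist_force: [0.5, 0.1, -0.1]
opening: 0.048
grasp_force: 0.0
```

Request:
move_arm --jaw '[0.3,0.3]' --pt "0 0 0" --pt "0 0 0" --yaw '[0,0]'

```text
time: 7.28
ee_pos: [0.5255, -0.0437, 0.3511]
tcp_rot: [-179.9, 0.0, 78.3]
wrist_force: [0.2, 0.2, -0.3]
opening: 0.0597
grasp_force: 0.0
```

```bash
python3 - <<'E'
from fit import *
D=collect(("wrist",))
D+=collect(("scene","side"))
p=fit(D,[.513,.0668,-.202,-.15])
print("pose",np.round(p,4),np.degrees(p[2]))
for n in P: print(n,np.round(W(p,n),4))
for d in D:
    if d[0]=="wrist": print(d[2], np.round(ray("wrist",d[3],P[d[2]][2]),4))
o=bot.get_obs();print(o["ee_pos"],o["tcp_rot"],o["wrist_force"],o["opening"],o["time"])
E
ls pics|grep wrist
```

```text
wrist sleeve_mouth 0.69 [330.  51.] res mm [-1.6 -1. ]
wrist grip_top 0.6 [328. 150.] res mm [-0.2 -1.4]
wrist pointer 0.94 [370. 137.] res mm [ 0.5 -0.7]
wrist clip 0.64 [368. 229.] res mm [-1.3 -0.7]
scene key_green_top 0.59 [278. 163.] res mm [1.7 4.9]
scene key_yellow_top 0.7 [306. 145.] res mm [-36.3  26.8]
scene key_yellow_top 0.47 [292. 154.] res mm [0.5 1.9]
scene key_blue_top 0.52 [308. 142.] res mm [-4.1  7.1]
scene sleeve_mouth 0.58 [283. 190.] res mm [ 6.4 -0.2]
scene grip_top 0.57 [267. 194.] res mm [-3.3 -2. ]
scene pointer 0.89 [277. 215.] res mm [0.9 3.8]
scene pointer 0.4 [274. 202.] res mm [ 7.1 33.7]
scene clip 0.59 [255. 243.] res mm [-9.6  0.6]
side key_green_top 0.64 [355. 254.] res mm [-4.2  9.4]
side key_yellow_top 0.67 [358. 253.] res mm [-52.8  29.5]
side key_yellow_top 0.59 [336. 268.] res mm [-6.2 -2. ]
side key_blue_top 0.42 [310. 274.] res mm [3.6 5.2]
side sleeve_mouth 0.87 [350. 222.] res mm [2.3 3.6]
side grip_top 0.68 [374. 218.] res mm [  1.6 -39.2]
side pointer 0.64 [362. 214.] res mm [ 4.7 -8.4]
side clip 0.41 [394. 204.] res mm [-8.  -1.1]
pose [ 0.5136  0.0686 -0.2128 -0.1456] -12.194059780880991
key_green_top [0.4791 0.1221 0.063 ]
key_yellow_top [0.4897 0.1709 0.063 ]
key_blue_top [0.5003 0.2198 0.063 ]
sleeve_mouth [0.5478 0.0612 0.075 ]
grip_top [0.5351 0.0025 0.122 ]
pointer [ 0.5684 -0.0046  0.062 ]
clip [ 0.5532 -0.089   0.045 ]
sleeve_mouth [0.5497 0.0628 0.075 ]
grip_top [0.5356 0.0036 0.122 ]
pointer [ 0.5686 -0.0026  0.062 ]
clip [ 0.5555 -0.0877  0.045 ]
[ 0.52600038 -0.04101887  0.35216375] [-1.79996645e+02 -1.65027437e-04  7.85402784e+01] [-0.14510764 -0.02302075 -0.57820593] 0.059538039858777723 8.4833
wrist_4.png
wrist_7.png
wrist_9.png
```

View pics/wrist_9.png

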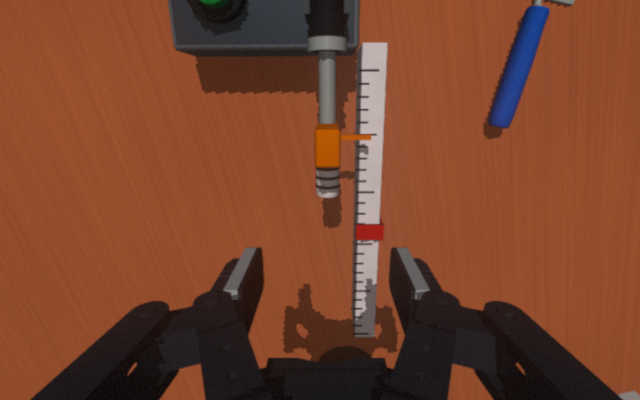

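Wrist view: pointer tip at (370,137), clip centre at (370,231), grip at (328,147), jaws open at the bottom. I'll descend on the grip and close.

Request:
move_arm --jaw '[0.3,0.3,0.3,0.3,0.3,0.3,1,1,1,1]' --pt "0.005 0.022 0" --pt "0.0045 0.022 0" --pt "0 0 -0.03" --pt "0 0 -0.03" --pt "0 0 -0.027" --pt "0 0 0" --pt "0 0 0" --pt "0 0 0" --pt "0 0 0" --pt "0 0 0" --yaw '[0,0,0,0,0,0,0,0,0,0]' --force 60

```text
time: 9.32
ee_pos: [0.5354, 0.003, 0.2675]
tcp_rot: [179.9, -0.0, 78.5]
wrist_force: [1.2, -0.2, 5.1]
opening: 0.0152
grasp_force: 58.3
```

Request:
move_arm --jaw '[1,1,1,1]' --pt "0 0 0" --pt "0 0 0" --pt "0 0 0" --pt "0 0 0" --yaw '[0,0,0,0]'

```text
time: 9.65
ee_pos: [0.5354, 0.003, 0.2676]
tcp_rot: [179.9, -0.0, 78.5]
wrist_force: [-6.7, 1.0, 7.7]
opening: 0.0152
grasp_force: 59.5
```

Request:
move_arm --jaw '[1,1,1,1,1,1,1,1,1,1]' --pt "-0.0021 -0.0098 0" --pt "-0.0021 -0.0098 0" --pt "-0.0021 -0.0098 0" --pt "-0.0021 -0.0098 0" --pt "-0.0021 -0.0098 0" --pt "-0.0021 -0.0098 0" --pt "-0.0021 -0.0098 0" --pt "-0.0021 -0.0098 0" --pt "0 0 0" --pt "0 0 0" --yaw '[0,0,0,0,0,0,0,0,0,0]'

```text
time: 10.48
ee_pos: [0.5193, -0.0753, 0.2676]
tcp_rot: [179.8, -0.1, 78.5]
wrist_force: [0.8, 7.6, 5.9]
opening: 0.0148
grasp_force: 59.4
```

Run:
```python
from h import *
o=bot.get_obs();print(o["ee_pos"],o["wrist_force"],o["opening"],o["grasp_force"])
tiles=[]
u=np.array([np.sin(.21),np.cos(.21)]) # console +y
for c in ("scene","side","wrist"):
    im=camera(c); q={}
    for n in("pointer","clip"):
        for r in pinpoint(c,n)[:2]:
            X=ray(c,r["xy"],.062 if n=="pointer" else .045);q.setdefault(n,X)
            print(c,n,round(r["confidence"],2),np.round(r["xy"],1),np.round(X,4))
    if len(q)==2: print("pointer-clip along y mm",1000*(q["pointer"]-q["clip"])[:2]@u)
    x,y={"scene":(251,240),"side":(390,203),"wrist":(375,245)}[c]
    s=33 if c!="wrist" else 100
    x=min(x,640-s);tiles.append(cv2.resize(im[y-s:y+s,x-s:x+s,::-1],(264,264),interpolation=cv2.INTER_CUBIC))
cv2.imwrite("pics/pull.png",np.hstack(tiles))
```

```text
[ 0.51926228 -0.07526624  0.26756237] [0.76341269 7.56481131 5.90484251] 0.014799112616625625 59.44007098674774
scene pointer 0.67 [251.8 238.6] [ 0.5561 -0.0843  0.062 ]
scene pointer 0.34 [283.  189.1] [0.5334 0.0677 0.062 ]
scene clip 0.51 [252.6 240.6] [ 0.5534 -0.0811  0.045 ]
pointer-clip along y mm -2.563203953726248
side pointer 0.77 [391.1 201.8] [ 0.5466 -0.0786  0.062 ]
side clip 0.58 [391. 204.] [ 0.5525 -0.0878  0.045 ]
pointer-clip along y mm 7.754682364761688
wrist pointer 0.9 [384.1 234.9] [ 0.553  -0.0814  0.062 ]
wrist clip 0.92 [383.  234.8] [ 0.5541 -0.0892  0.045 ]
pointer-clip along y mm 7.426187792269153
```

View pics/pull.png

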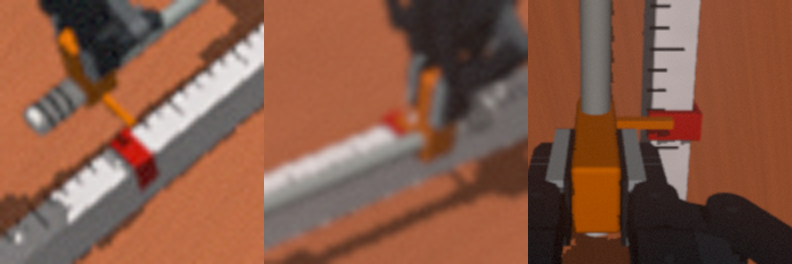

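The wrist tile shows the pointer tongue lying over the red clip, slightly short of its middle. I'll measure it precisely by colour.

```bash
cat > m.py <<'E'
from fit import *
im=camera("wrist");m=camera_model("wrist");print("t",bot.get_obs()["time"])
hsv=cv2.cvtColor(im,cv2.COLOR_RGB2HSV).astype(int)
x0,x1,y0,y1=350,440,190,300
h,s,v=[hsv[y0:y1,x0:x1,i] for i in range(3)]
red=((h<4)|(h>175))&(s>180)&(v>90); org=(h>=9)&(h<18)&(s>200)&(v>150)
for nm,k in(("red",red),("org",org)):
    ys,xs=np.nonzero(k); 
    for c in range(xs.min(),xs.max()+1,4):
        r=ys[xs==c]
        if len(r): print(nm,c+x0,r.min()+y0,r.max()+y0,len(r),end="; ")
    print()
p=np.array([.5136,.0686,-.2128,-.1456])
def w(x,y,z):
    c,s=np.cos(p[2]),np.sin(p[2]);return np.array([p[0]+c*x-s*y,p[1]+s*x+c*y,z])
for y in(p[3]-.007,p[3]+.007):
    for z in(.045,.051): print("clip edge",round(y,4),z,np.round(proj(m,w(.08,y,z)),1))
for y in (-.140,-.1456): print("pointer ctr at y",y,np.round(proj(m,w(.066,y,.062)),1))
E
python3 m.py
```

```text
t 10.9833
red 366 247 249 3; red 370 229 250 9; red 374 229 250 7; red 378 229 250 6; red 382 230 250 10; red 386 230 250 21; red 390 230 250 21; red 394 230 250 21; red 398 230 250 21; red 402 225 250 26; red 406 232 234 2; 
org 350 237 241 5; org 354 237 241 5; org 358 237 242 6; org 362 237 241 5; org 366 237 241 5; org 370 237 241 5; org 374 237 241 5; org 378 237 242 6; org 382 237 242 6; 
clip edge -0.1526 0.045 [393.2 244.8]
clip edge -0.1526 0.051 [395.1 249. ]
clip edge -0.1386 0.045 [394.9 224.7]
clip edge -0.1386 0.051 [396.9 228.4]
pointer ctr at y -0.14 [376.8 237.6]
pointer ctr at y -0.1456 [376.2 246.3]
```

Request:
move_arm --jaw '[1,1,1,1,1,1]' --pt "-0.0006 -0.003 0" --pt "-0.0007 -0.003 0" --pt "0 0 0" --pt "0 0 0" --pt "0 0 0" --pt "0 0 0" --yaw '[0,0,0,0,0,0]'

```text
time: 11.48
ee_pos: [0.5181, -0.0807, 0.2675]
tcp_rot: [179.8, -0.1, 78.6]
wrist_force: [1.1, 6.2, 6.5]
opening: 0.0149
grasp_force: 59.4
```

```bash
python3 m.py
python3 - <<'E'
from h import *
u=np.array([np.sin(.21),np.cos(.21)])
camera("wrist");a=pinpoint("wrist","pointer");b=pinpoint("wrist","clip")
print(1000*(ray("wrist",a[0]["xy"],.062)-ray("wrist",b[0]["xy"],.045))[:2]@u)
im=camera("wrist");cv2.imwrite("pics/end.png",im[:,:,::-1]);o=bot.get_obs();print(o["ee_pos"],o["wrist_force"],o["grasp_force"])
im=camera("side");cv2.imwrite("pics/end_side.png",im[:,:,::-1])
E
```

```text
t 11.5333
red 366 231 231 1; red 370 220 232 13; red 374 220 232 13; red 378 220 232 13; red 382 221 232 12; red 386 221 241 21; red 390 221 241 21; red 394 221 241 21; red 398 220 241 22; red 402 216 241 25; red 406 222 234 12; 
org 350 237 241 5; org 354 237 241 5; org 358 237 242 6; org 362 237 241 5; org 366 237 241 5; org 370 237 241 5; org 374 237 241 5; org 378 237 241 5; org 382 237 241 5; 
clip edge -0.1526 0.045 [393.8 236.1]
clip edge -0.1526 0.051 [395.7 240.1]
clip edge -0.1386 0.045 [395.5 215.6]
clip edge -0.1386 0.051 [397.5 219.1]
pointer ctr at y -0.14 [377.2 227.9]
pointer ctr at y -0.1456 [376.7 236.8]
8.899761859500803
[ 0.51814189 -0.08064858  0.26754133] [1.73662961 7.85173143 7.22758478] 59.40961539745331
```

View pics/end.png

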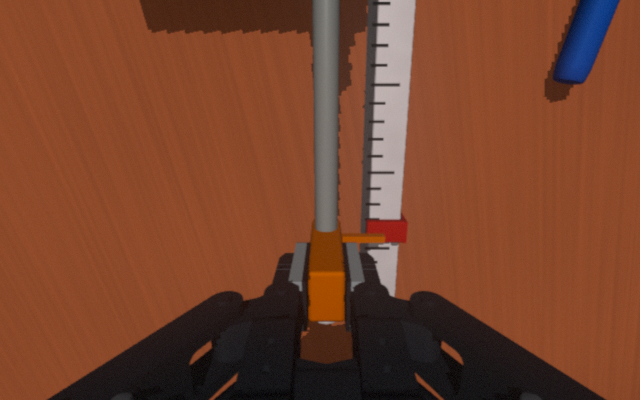

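View pics/end_side.png

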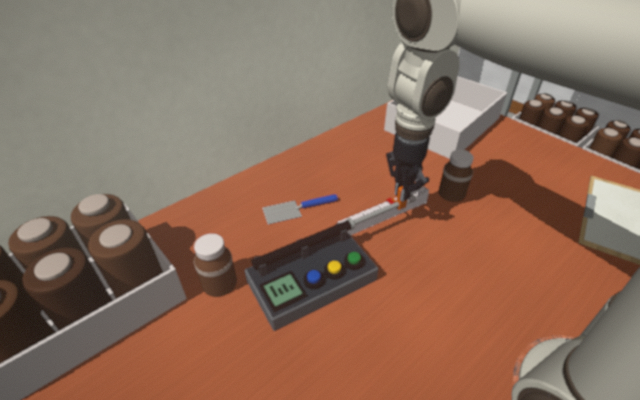

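Wrist view: tongue at row 239, clip top face spanning rows 221–241 (centre 231). Allowing for the height parallax, the offset is under 1 mm. That matches the 85.6 mm measured against 85.4 mm moved. In the side view the keys are up and the bottles and spatula haven't moved. The last pinpoint reading (8.9 mm) disagrees, so I'll check it against the other views before handing in.

Run:
```python
from h import *
u=np.array([np.sin(.21),np.cos(.21)])
for c in("wrist","wrist","wrist","scene","scene","scene","side","side","side"):
    camera(c);a=pinpoint(c,"pointer");b=pinpoint(c,"clip")
    if a and b: print(c,np.round(a[0]["xy"]),np.round(b[0]["xy"]),round(1000*(ray(c,a[0]["xy"],.062)-ray(c,b[0]["xy"],.045))[:2]@u,1))
# colour-based in wrist: red top centre z .051, tongue centre z .062/.064
a=ray("wrist",(376,231),.051)
for z in(.060,.062,.064): print("colour",z,1000*(ray("wrist",(376,239.3),z)-a)[:2]@u)
```

```text
wrist [382. 237.] [384. 225.] -0.6
wrist [383. 237.] [383. 228.] 1.9
wrist [384. 238.] [383. 228.] 0.8
scene [248. 239.] [253. 241.] -8.9
scene [252. 238.] [252. 242.] 2.4
scene [247. 237.] [249. 242.] 0.7
side [394. 203.] [389. 203.] 3.2
side [391. 198.] [388. 201.] -0.3
side [391. 197.] [394. 204.] 5.1
colour 0.06 -1.4827244702099065
colour 0.062 -0.5686300263087103
colour 0.064 0.3454644175924996
```

Nearly all the readings, and every wrist and colour one, put the pointer within about 2 mm of the clip's middle. Handing in.

```bash
python3 -c "
from workcell import bot
print(bot.job_done())"
```

```text
the job is handed in; nothing more can be done
None
```

I pressed green, yellow and blue in order, and the job was handed in with the gripper holding the wand about 1 mm from the clip's middle; the hand-in returned no verdict, and I judged each key fully down from the tool force (13–22 N) and a matching stop height.

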